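Line up cheese bars and hold them in a ratchet clamp

TASK

Nudge the three cheese bars into a straight row, flush against the guide rail. Then pump the clamp's trigger, never pushing the jaw or its bar directly, until the sprung jaw pad has closed the row up tight against the end stop, and keep holding the trigger so that the pad's spring stays about half compressed: firm, but not crushing the cheese. The program finishes while still holding the trigger; leave the egg tray, bowl and jar alone.

Things in the scene. Friction and masses are not known exactly. Their poses are not given: they have to be found in the camera images.
- board: Fixed white slicing board, 200 (x) x 560 (y) x 12 mm. Its origin lies at the underside, on the board's mid-line; the board spans x -100..100 and y -300..260 mm of it. Its +y axis is the direction in which the clamp closes. A guide rail and a ratchet clamp are fixed on it; row and clamp axis run along y at board x = 20 mm.
- rail (a point): Middle of the inner face of the fixed aluminium guide rail, 24 mm over the counter. The face lies at board x = 42 mm and looks to -x; the rail is 270 mm long (board y -20..250), 12 thick, and stands 24 mm over the board.
- grip_post (a point): Top of the clamp's fixed black grip post (16 x 16 mm, 132 mm over the counter) at board (20, -110) mm. It stands on the black clamp housing, 38 wide, board y -200..-85 mm, 64 mm over the counter.
- trigger: Black upright trigger tab of the clamp, 20 (board x) x 18 (board y) mm, free sides from 70 to 136 mm over the counter; origin 60 mm over the counter, under its centre. Slides along board y only: at rest at board (20, -165) mm, travel 34 mm to +y, towards the grip post. A spring returns it (1.2 N at rest, 3.2 N at full travel). May be pinched by its sides or pushed.
- pawl (a point): Pawl under the trigger (hidden in the housing; moves with the trigger). Moved to +y it catches a bar tooth (one every 10 mm, so up to 10 mm of a stroke can be idle) and takes the jaw along one to one; going back it slips over the teeth and the jaw stays. A full stroke with full return moves the jaw 20 to 30 mm: several are needed.
- clamp_bar: Steel toothed bar with the jaw head, sliding along board y from 0 (drawn back) to 125 mm; its origin is the board's origin at 0, so its board y is the travel. Held by 3 N of friction only: with the trigger let go, a loaded jaw backs off until it presses with 3 N or less. To be moved by the trigger only.
- jaw_pad: Dark rubber pad before the jaw head, 36 wide x 30 high mm, on a spring of 0.8 N per mm, no preload, 26 mm of travel, then solid. Origin: centre of its front face (to +y), 33 mm over the counter. Uncompressed it is at board y = -30 mm plus clamp_bar's travel; by how much it falls short is the compression, which shows the force.
- stop: Aluminium end stop fixed on the board, 50 mm wide, 32 mm high over the board; the origin lies on its face (towards -y, towards the jaw) at board level, at board x = 20 mm. Its place along y differs from time to time.
- cheese_1: Pale yellow cheese bar, the one nearest the jaw. 44 (x) x 50 (y) x 40 (z) mm, about 0.1 kg, loose on the board; origin at the centre of its underside. Flush against the rail its origin is at board x = 20 mm and its axes are parallel to the board's.
- cheese_2: Pale yellow cheese bar, the middle one. 44 (x) x 50 (y) x 40 (z) mm, about 0.1 kg, loose on the board; origin at the centre of its underside. Flush against the rail its origin is at board x = 20 mm and its axes are parallel to the board's.
- cheese_3: Pale yellow cheese bar, the one nearest the end stop. 44 (x) x 50 (y) x 40 (z) mm, about 0.1 kg, loose on the board; origin at the centre of its underside. Flush against the rail its origin is at board x = 20 mm and its axes are parallel to the board's.
- egg_tray: Bystander: pale tray with quail eggs, 110 x 150 x 40 mm high. Leave alone.
- bowl: Bystander: steel bowl, 130 mm across, 60 mm high. Leave alone.
- pepper_jar: Bystander: amber jar, 52 mm across, 90 mm high. Leave alone.
Mind the look-alikes: they are no part of the job. Leave any pink or turquoise look-alike of the cheese_1 alone.

How it is judged:
On the way, in this order (a step that is already met when the one before it is completed fails the run):
1. the three bars stand in a row flush against the guide rail (within 4 mm and 5 degrees) (x of cheese_1 in the frame of board between 0.016 and 0.024 m and angle between the x axis of each of cheese_1, cheese_2, cheese_3 and the x axis of board, either way round below 0.09 rad and angle between each of cheese_1, cheese_2, cheese_3's own z axis and vertical below 0.09 rad and x of cheese_2 in the frame of board between 0.016 and 0.024 m and x of cheese_3 in the frame of board between 0.016 and 0.024 m), for 0.2 s.
2. then the jaw pad meets the row: it presses the nearest bar with over 2 N (contact force between jaw_pad and cheese_1 above 2 N), for 0.1 s.
At the end, for the whole second after the job is handed in: The fingers still hold the trigger (over 2 N); the jaw pad presses the first bar with 5 to 18 N (spring compressed about 6 to 22 mm) and the force passes through the closed-up row to the end stop (over 2 N at each joint); all three bars are upright and flush with the rail within 4 mm and 5 degrees (all of step 1 and contact force between jaw_pad and cheese_1 between 5 and 18 N and contact force between cheese_3 and stop above 2 N and contact force between cheese_1 and cheese_2 above 2 N and contact force between cheese_2 and cheese_3 above 2 N and contact force between the fingers and trigger above 2 N); the arm keeps its last pose, push and grip.
It fails at once if the pad crushes the cheese (over 25 N) (contact force between jaw_pad and cheese_1 above 25 N).
It fails at once if the robot pushes the jaw or its bar directly (over 3 N) (contact force between any of the fingers, the arm and clamp_bar above 3 N).
It fails at once if a bystander is moved more than 20 mm (distance of any of egg_tray, bowl, pepper_jar from where it was at the start of the episode above 0.02 m).
It also fails if it takes over 72 s, if anything falls off the work surface, if the arm or the gripper's body presses on something with over 40 N, if the wrist force passes 120 N, or if a joint passes its speed limit or range.

ROBOT

A 7-joint arm with a two-finger parallel gripper is mounted at the origin on the work surface. World frame = base frame: x ahead of the robot, y to its left, z up, the work surface at z = 0. Lengths are in m, angles in rad, forces in N, time in s.
With the tool pointing down it reaches from about 0.35 to 0.9 m from the base axis. Payload 8.1 kg.
Tool frame: the origin (TCP) lies midway between the tips of the shut fingers; the grasp point (between the pads) lies 19 mm behind it; z points along the fingers, y is the direction in which the jaws open and shut (so a half turn about z gives the same grasp; the last joint's range is limited). The gripper opens to 92 mm and grips with 3 to 60 N. Pads are 19 mm wide; open, the fingers measure 130 mm over their backs; the gripper's body (75 mm by 190 mm) begins 47 mm behind the grasp point.
Start: joints at [-1.203, 0.434, 0.025, 1.573, -0.012, 1.134, -0.075], TCP at [0.284, 0.557, 0.227] pointing down, gripper open.
Joint ranges: [-2.62, 2.62], [-0.44, 2.09], [-1.27, 1.32], [0.08, 2.57], [-1.32, 4.46], [0.12, 2], [-2.74, 2.74]. Speed limits (rad/s): [2.22, 2.22, 3.01, 3.01, 3.14, 3.14, 3.14].

INTERFACE

Orientations are given as a 3x3 rotation matrix whose columns are the frame's x, y, z axes.
In Python, from cell import arm gives the robot as it stands. Calls block until the motion is done:
- arm.move_ptp(position, orientation): joint-space move of the TCP to a pose.
- arm.line_to(position, attitude=None, vel=0.15): straight line of the TCP; attitude=None keeps the orientation; vel is the mean speed in m/s.
- arm.goto_joints(angles): joint-space move.
- arm.grip(opening, grip_force=None): finger opening in m; grip_force is the grip in N (None keeps the last); returns when the fingers have stopped.
- arm.wait(seconds).
- arm.ik(position, orientation): joint angles nearest the present ones, or None.
- arm.sense(): the state.
- arm.get_image(name): name is "scene" or "side" or "wrist"; returns the picture (480x640x3 uint8, red, green, blue); there is no depth.
- arm.camera_params(name): a dict with "intrinsics" (3x3 intrinsics, pixels), "pose" (4x4, takes a point from camera to world coordinates). Camera axes: x right, y up, looking along -z (the intrinsics and any distortion apply to the point x, -y, -z); pixel columns grow to the right and rows downward; lengths in m; the calibration is good to about 2 mm. A picture is of the moment at which its call begins: read the wrist's pose just before it. camera_params takes no time and is no camera call; for the wrist camera it gives the pose at the moment of the call.
A pose or a line that the arm cannot do raises arm.IKError and nothing moves.
- arm.hand_in(): hands the job in, once; it reports no verdict.
The state is a dict: "t": time; "qpos": joint angles; "dq": joint speeds; "tau": joint torques, N m; "eef_pos": TCP position; "tool_rot": TCP orientation; "wrist_force": force on the tool from outside, world axes, zero at the start; "wrist_torque": the same for the moment, N m; "finger_gap": finger opening in m.
Only numpy, scipy, OpenCV 4.12 (cv2) and the standard library are available. Lean on these libraries where they do the work, as an engineer would, in place of code of your own. Each camera call takes 0.05 s, during which the arm holds its last target.

## Working session

There is one attempt and no reset: what is moved stays moved. The work goes in short steps, each a Python script; the robot and the scene stay as the last script left them, time stands still between calls to the robot, and variables do not carry over. Pictures are saved under pics/ and viewed, and the job is handed in when it is done.

```bash
ls; mkdir -p pics; python3 - <<'E'
from cell import arm
import cv2
s=arm.sense(); print(s['t'],s['eef_pos'],s['tool_rot'],s['finger_gap'],s['wrist_force'])
for n in ["scene","side","wrist"]:
    p=arm.camera_params(n); print(n,p)
    cv2.imwrite(f'pics/{n}0.png',arm.get_image(n)[:,:,::-1])
E
```

```text
pics
0.0 [0.28332203 0.55651496 0.22593899] [[-8.91182780e-01  4.53644029e-01 -5.89897339e-04]
 [ 4.53644389e-01  8.91181569e-01 -1.47609652e-03]
 [-1.43916735e-04 -1.58307541e-03 -9.99998737e-01]] 0.0915403546055953 [-0.48915151 -0.13317842  0.19239657]
scene {'intrinsics': array([[435.31296113,   0.        , 317.76741231],
       [  0.        , 435.31296113, 241.30670606],
       [  0.        ,   0.        ,   1.        ]]), 'pose': array([[-0.80639703, -0.45645738,  0.37599267,  0.88625213],
       [ 0.59136791, -0.62542484,  0.50904593,  0.58006958],
       [ 0.00279739,  0.63284312,  0.77427499,  0.88434344],
       [ 0.        ,  0.        ,  0.        ,  1.        ]])}
side {'intrinsics': array([[486.03554655,   0.        , 326.62792016],
       [  0.        , 486.03554655, 244.70594384],
       [  0.        ,   0.        ,   1.        ]]), 'pose': array([[ 0.99847332,  0.04651881, -0.029783  ,  0.49997109],
       [-0.05329373,  0.66959503, -0.7408119 , -0.69885256],
       [-0.01451914,  0.74126816,  0.67105194,  0.79748986],
       [ 0.        ,  0.        ,  0.        ,  1.        ]])}
wrist {'intrinsics': array([[337.0567138 ,   0.        , 317.91409176],
       [  0.        , 337.0567138 , 234.83331405],
       [  0.        ,   0.        ,   1.        ]]), 'pose': array([[ 0.453793  , -0.85548254, -0.24944243,  0.21490469],
       [ 0.89110609,  0.4352249 ,  0.12848818,  0.5912128 ],
       [-0.00135584, -0.28058671,  0.95982772,  0.38382006],
       [ 0.        ,  0.        ,  0.        ,  1.        ]])}
```

View pics/scene0.png

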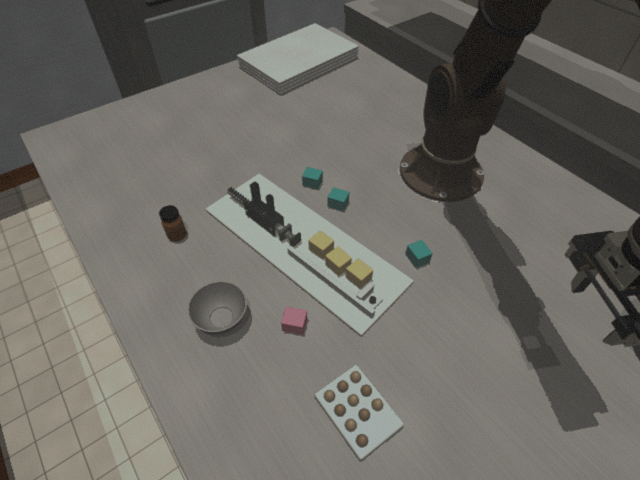

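View pics/side0.png

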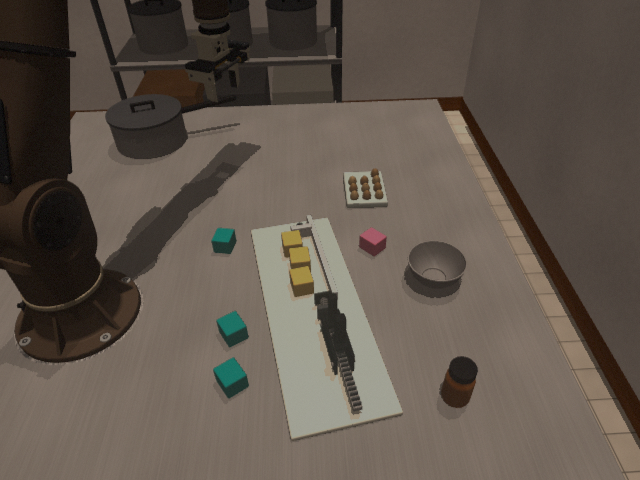

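View pics/wrist0.png

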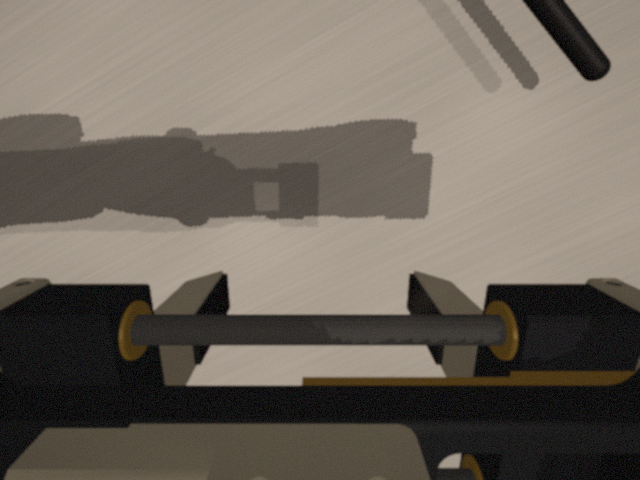

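The scene view shows the board with three yellow bars at about (321,242), (338,258) and (360,272). The look-alikes are turquoise at (313,177), (339,198) and (419,252), and pink at (294,320). The job's bars are the yellow ones on the board. I'll enlarge next.

```bash
python3 - <<'E'
import cv2
a=cv2.imread('pics/scene0.png')[165:340,195:425]; cv2.imwrite('pics/s_crop.png',cv2.resize(a,None,fx=3.4,fy=3.4,interpolation=cv2.INTER_CUBIC))
a=cv2.imread('pics/side0.png')[205:435,240:410]; cv2.imwrite('pics/d_crop.png',cv2.resize(a,None,fx=2.6,fy=2.6,interpolation=cv2.INTER_CUBIC))
a=cv2.imread('pics/side0.png')[210:310,245:355]; cv2.imwrite('pics/d_crop2.png',cv2.resize(a,None,fx=6,fy=6,interpolation=cv2.INTER_CUBIC))
E
```

```text
(no output)
```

View pics/s_crop.png

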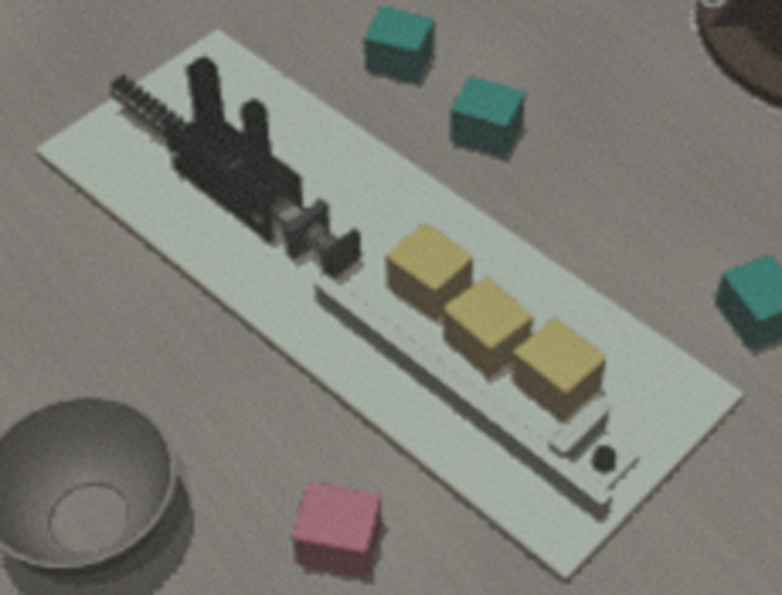

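View pics/d_crop.png

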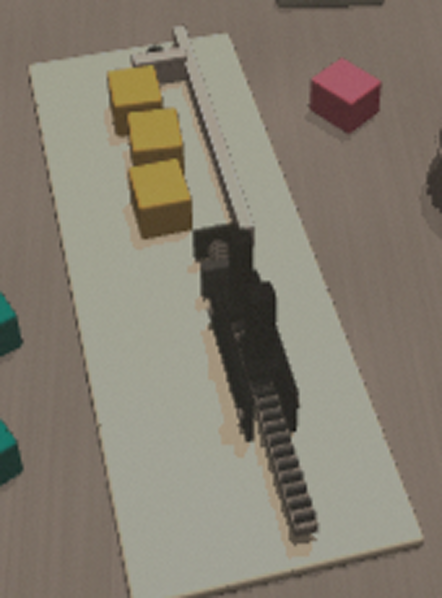

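View pics/d_crop2.png

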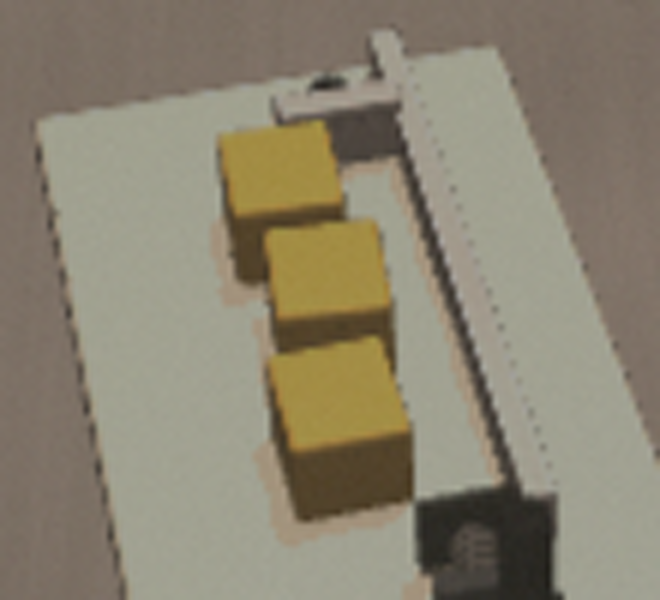

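```bash
cat > geo.py <<'E'
import numpy as np
from scipy.optimize import least_squares
from cell import arm
def P(n): 
    p=arm.camera_params(n); return p['intrinsics'],p['pose']
def proj(cam,X):
    K,T=cam; c=(np.asarray(X,float)-T[:3,3])@T[:3,:3]
    return np.stack([K[0,2]+K[0,0]*c[...,0]/-c[...,2],K[1,2]+K[1,1]*(-c[...,1])/-c[...,2]],-1)
def ray(cam,px):
    K,T=cam; d=np.array([(px[0]-K[0,2])/K[0,0],-(px[1]-K[1,2])/K[1,1],-1.]); return T[:3,3],T[:3,:3]@d
def onz(cam,px,z):
    o,d=ray(cam,px); return o+d*(z-o[2])/d[2]
def tri(obs):
    A=[];b=[]
    for cam,px in obs:
        o,d=ray(cam,px); d=d/np.linalg.norm(d); M=np.eye(3)-np.outer(d,d); A.append(M); b.append(M@o)
    return np.linalg.lstsq(np.vstack(A),np.hstack(b),rcond=None)[0]
E
cat > m1.py <<'E'
from geo import *
S,D=P('scene'),P('side')
s=lambda x,y:(x/3.4+195-.35,y/3.4+165-.35); d=lambda x,y:(x/2.6+240-.3,y/2.6+205-.3); e=lambda x,y:(x/6+245-.4,y/6+210-.4)
obs=[(S,s(219,30),(-100,-300)),(S,s(38,151),(100,-300)),(S,s(566,578),(100,260)),(S,s(742,395),(-100,260)),
(D,e(38,120),(-100,260)),(D,e(495,47),(100,260)),(D,d(421,541),(100,-300))]
def f(p,full=False):
    r=[]
    for cam,px,b in obs:
        c,sn=np.cos(p[2]),np.sin(p[2]); x,y=b[0]/1e3,b[1]/1e3
        X=[p[0]+c*x-sn*y,p[1]+sn*x+c*y,p[3]]
        r.append(proj(cam,X)-px)
    return np.ravel(r)
q=least_squares(f,[.5,0,.1,.012]); print('board',q.x,np.round(q.fun.reshape(-1,2),1).tolist())
bx,by,th,_=q.x
R=np.array([[np.cos(th),-np.sin(th)],[np.sin(th),np.cos(th)]])
tob=lambda X:(R.T@(np.asarray(X)[:2]-[bx,by]))*1e3
np.save('board.npy',[bx,by,th])
sc={1:[(427,226),(472,265),(432,292),(387,262)],2:[(489,281),(532,320),(490,348),(445,314)],3:[(558,321),(604,360),(563,390),(514,352)]}
sd={1:[(267,354),(380,338),(411,431),(296,450)],2:[(265,233),(376,222),(390,305),(273,321)],3:[(219,136),(323,123),(343,205),(230,218)]}
for k in sc:
    a=sc[k];b=sd[k]; pairs=[(a[0],b[3]),(a[1],b[0]),(a[2],b[1]),(a[3],b[2])]
    X=np.array([tri([(S,s(*u)),(D,e(*v))]) for u,v in pairs])
    B=np.array([tob(x) for x in X]); ang=np.degrees(np.arctan2(*( (B[1]-B[0]+B[2]-B[3])[[1,0]])))-90
    print(k,'z',X[:,2].round(3),'ctr',B.mean(0).round(1),'ang',ang.round(1),B.round(0).tolist(), X.mean(0))
for n,u in [('trig s',(204,62)),('post s',(256,106))]:
    z=.136 if 'trig' in n else .132
    print(n,tob(onz(S,s(*u),z)))
print('stop',tob(onz(S,s(555,446),.044)),tob(onz(S,s(600,405),.044)),tob(onz(D,e(279,118),.044)),tob(onz(D,e(400,104),.044)))
print('pad', tob(onz(S,s(344,262),.048)),tob(onz(S,s(360,236),.048)))
for px in [(313,177),(339,198),(419,252)]: print('turq',onz(S,px,.02),tob(onz(S,px,.02)))
for n,px in [('pink',(294,320)),('bowl',(219,310)),('jar',(172,225)),('tray',(360,412))]: print(n,onz(S,px,.02),tob(onz(S,px,.02)))
E
python3 m1.py
```

```text
board [0.49094106 0.00321746 0.1799806  0.0082356 ] [[0.3, -0.3], [-0.6, -0.6], [-0.2, 0.8], [1.0, 0.1], [-0.9, 0.3], [0.4, 0.0], [0.4, 0.3]]
1 z [0.049 0.047 0.049 0.046] ctr [-11.5  34.5] ang 0.2 [[-33.0, 10.0], [-32.0, 60.0], [9.0, 56.0], [10.0, 12.0]] [0.47342595 0.03512524 0.04796506]
2 z [0.047 0.048 0.05  0.047] ctr [-3.9 99.1] ang -5.4 [[-28.0, 78.0], [-22.0, 124.0], [19.0, 119.0], [16.0, 75.0]] [0.46937062 0.09998278 0.04792449]
3 z [0.047 0.049 0.051 0.048] ctr [-11.2 158.2] ang -3.8 [[-34.0, 137.0], [-30.0, 183.0], [11.0, 179.0], [9.0, 133.0]] [0.4516437  0.15683789 0.04889643]
trig s [  18.44015345 -165.50540498]
post s [  20.55072779 -107.5178162 ]
stop [ 44.93385081 201.54989541] [ -1.14335981 202.66420701] [ -4.81881777 194.75625802] [ 43.89054726 191.25667924]
pad [ 32.6062606  -10.02697268] [  6.97078852 -19.09121373]
turq [ 0.33451005 -0.19171586  0.02      ] [-188.79931762 -163.78180944]
turq [ 0.32629105 -0.07916996  0.02      ] [-176.73865813  -51.5825583 ]
turq [0.2813326  0.18998392 0.02      ] [-172.78954074  221.27176039]
pink [0.64367509 0.16359476 0.02      ] [178.97615313 130.44574999]
bowl [0.76669416 0.04203512 0.02      ] [278.24766887 -11.17205638]
jar [ 0.74471009 -0.26011157  0.02      ] [ 202.53127535 -304.5028378 ]
tray [0.65350409 0.40550644 0.02      ] [231.95112198 366.69037823]
```

```bash
cat >> geo.py <<'E'
bx,by,th=np.load('board.npy') 
Rb=np.array([[np.cos(th),-np.sin(th)],[np.sin(th),np.cos(th)]])
def bw(x,y,z): return np.array([*(Rb@[x/1e3,y/1e3]+[bx,by]),z/1e3])
def wb(X): return (Rb.T@(np.asarray(X)[:2]-[bx,by]))*1e3
ex=np.array([*Rb[:,0],0]); ey=np.array([*Rb[:,1],0]); dn=np.array([0,0,-1.])
def rot(y): return np.stack([np.cross(y,dn),y,dn],1)
def F():
    w=arm.sense()['wrist_force']; return np.array([w@ex,w@ey,w[2]])
E
python3 - <<'E'
from geo import *
for n,y,pts in [('push',ey,[(-58,158,120),(-58,158,25),(-11,158,25),(-11,34,25)]),('trig',ex,[(20,-165,200),(20,-165,92),(20,-131,92)])]:
  for s in (1,-1):
    for p in pts:
      q=arm.ik(bw(*p),rot(s*y)); print(n,s,p,None if q is None else np.round(q,2))
E
```

```text
push 1 (-58, 158, 120) [-0.54  0.26  0.07  2.16 -0.03  0.72  1.31]
push 1 (-58, 158, 25) [-0.48  0.44  0.01  2.24 -0.01  0.47  1.29]
push 1 (-11, 158, 25) [-0.45  0.49  0.01  2.13 -0.01  0.53  1.31]
push 1 (-11, 34, 25) [-0.23  0.48  0.06  2.14 -0.06  0.52  1.63]
push -1 (-58, 158, 120) [-0.99  0.29  0.64  2.19 -0.26  0.73 -1.57]
push -1 (-58, 158, 25) [-0.82  0.47  0.46  2.27 -0.44  0.49 -1.41]
push -1 (-11, 158, 25) [-0.8   0.52  0.47  2.16 -0.45  0.55 -1.38]
push -1 (-11, 34, 25) [-0.56  0.52  0.5   2.17 -0.47  0.56 -1.1 ]
trig 1 (20, -165, 200) [-0.37  0.43  0.79  1.81 -0.35  1.05  0.72]
trig 1 (20, -165, 92) [-0.26  0.54  0.64  1.92 -0.43  0.82  0.79]
trig 1 (20, -131, 92) [-0.29  0.51  0.58  1.95 -0.39  0.79  0.69]
trig -1 (20, -165, 200) [-0.57  0.57  1.16  1.82 -0.58  1.14 -2.17]
trig -1 (20, -165, 92) [-0.53  0.76  1.15  1.94 -0.83  1.02 -1.96]
trig -1 (20, -131, 92) [-0.6   0.74  1.15  1.97 -0.82  1.   -2.01]
```

```bash
cat >> geo.py <<'E'
def push(y,x0=-58,xf=-18,xmax=-4,lim=5,z=25):
    arm.line_to(bw(x0,y,z),vel=.2); f0=F()
    arm.line_to(bw(xf,y,z),vel=.08); x=xf; fr=F()-f0
    while fr[0]>-lim and x<xmax:
        x+=1; arm.line_to(bw(x,y,z),vel=.03); fr=F()-f0
    s=arm.sense(); print('push',y,'x cmd',x,'tcp',wb(s['eef_pos']).round(1),s['eef_pos'][2].round(4),'F',fr.round(1),'t',round(s['t'],2))
    arm.wait(.1)
    arm.line_to(bw(x0,y,z),vel=.2)
E
python3 - <<'E'
from geo import *
import cv2
arm.move_ptp(bw(-58,158,120),rot(ey)); arm.grip(.010,20)
print(arm.sense()['t'],arm.sense()['finger_gap'],F())
arm.line_to(bw(-58,158,25),vel=.2)
push(158)
for n in ['scene','side']: cv2.imwrite(f'pics/{n}1.png',arm.get_image(n)[:,:,::-1])
a=cv2.imread('pics/side1.png')[195:315,235:365]; cv2.imwrite('pics/d1.png',cv2.resize(a,None,fx=4.5,fy=4.5,interpolation=cv2.INTER_CUBIC))
E
```

```text
3.1083 0.009955587349684719 [-0.85914526 -0.54431667  0.70411323]
push 158 x cmd -10 tcp [-11.5 157.9] 0.0248 F [-6.2  0.3  3.8] t 6.63
```

View pics/d1.png

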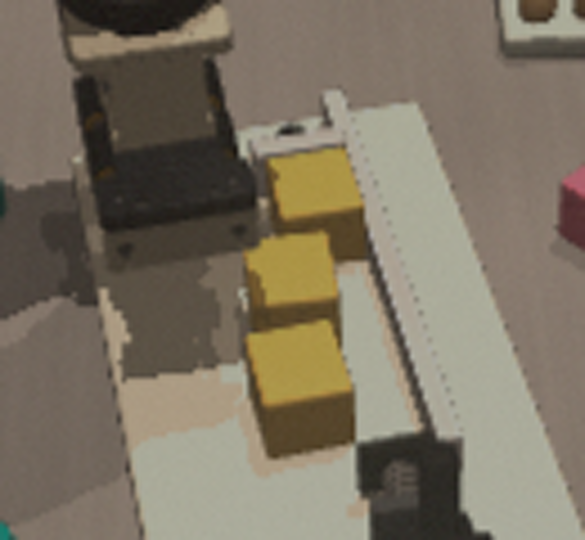

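The upper bar, c3, at crop (315,180) now sits against the rail. The TCP stopped at board x = -11.5 mm, as predicted. Next I'll push the other two.

```bash
python3 - <<'E'
from geo import *
import cv2
push(99); push(35)
arm.line_to(bw(-58,35,120),vel=.25)
arm.line_to(bw(-100,35,190),vel=.25)
for n in ['scene','side']: cv2.imwrite(f'pics/{n}2.png',arm.get_image(n)[:,:,::-1])
print(arm.sense()['t'])
a=cv2.imread('pics/side2.png')[195:315,235:365]; cv2.imwrite('pics/d2.png',cv2.resize(a,None,fx=4.5,fy=4.5,interpolation=cv2.INTER_CUBIC))
a=cv2.imread('pics/scene2.png')[165:340,195:425]; cv2.imwrite('pics/s2.png',cv2.resize(a,None,fx=3.4,fy=3.4,interpolation=cv2.INTER_CUBIC))
E
```

```text
push 99 x cmd -10 tcp [-11.3  98.9] 0.0248 F [-5.2 -0.3  4.7] t 10.32
push 35 x cmd -9 tcp [-11.1  35. ] 0.0247 F [-8.7 -1.5  5.6] t 14.18
15.775
```

View pics/d2.png

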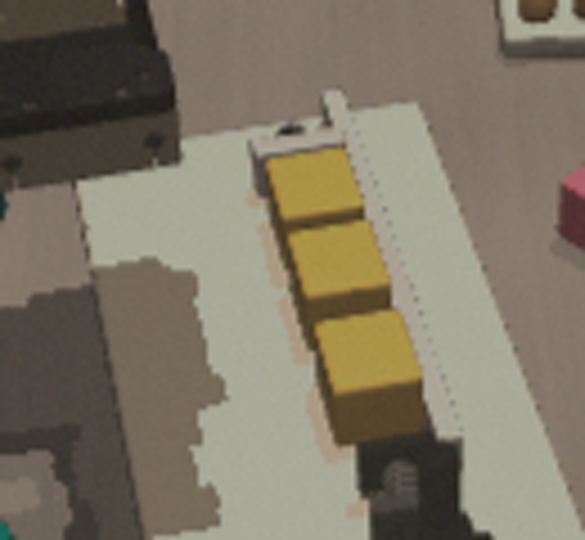

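View pics/s2.png

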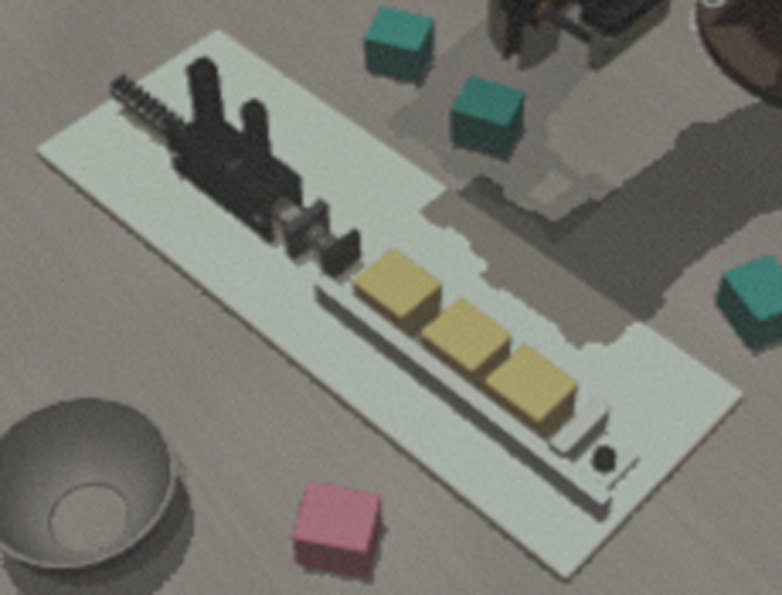

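Both views show all three bars in line against the rail, with gaps between them and about 15 mm from c3 to the stop. Next is the trigger.

```bash
python3 - <<'E'
from geo import *
import cv2
arm.move_ptp(bw(20,-165,190),rot(ex)); arm.grip(.05,35)
cv2.imwrite('pics/w3.png',arm.get_image('wrist')[:,:,::-1])
s=arm.sense();print(s['t'],wb(s['eef_pos']),s['eef_pos'][2],F())
arm.line_to(bw(20,-165,92),vel=.2)
for n in ['scene','side']: cv2.imwrite(f'pics/{n}3.png',arm.get_image(n)[:,:,::-1])
print(arm.sense()['t'],F())
a=cv2.imread('pics/side3.png')[265:405,290:420]; b=cv2.imread('pics/scene3.png')[155:275,195:325];
a=cv2.resize(a,None,fx=3,fy=3); b=cv2.resize(b,None,fx=3.5,fy=3.5,interpolation=cv2.INTER_CUBIC)
cv2.imwrite('pics/sd3.png',cv2.hconcat([a[:420],b[:420]]))
E
```

```text
17.6167 [  19.99712566 -165.00308913] 0.1899782639740263 [0.06667897 0.23305536 0.34822218]
18.3583 [ 0.23959185  0.12433557 -0.41740583]
```

View pics/w3.png

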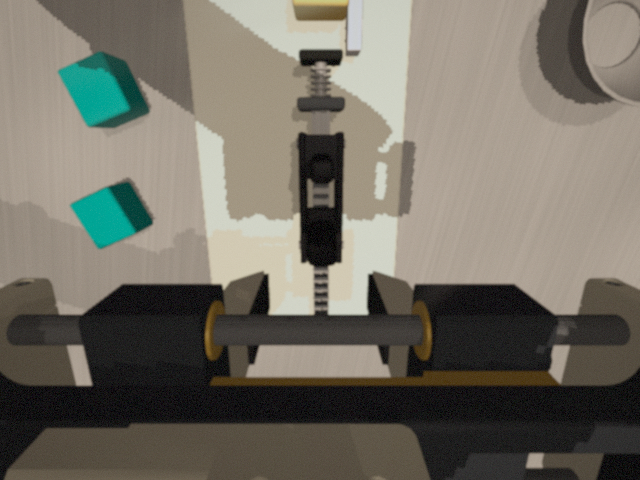

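View pics/sd3.png

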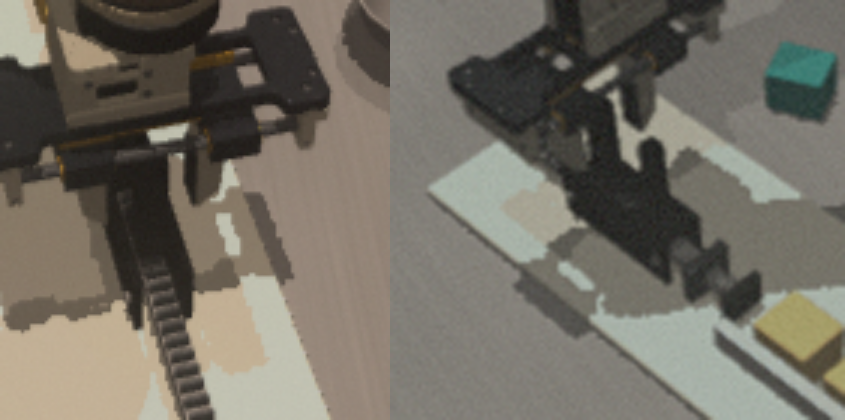

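The wrist view shows the trigger at about (321,240), centred between the fingers, with the pad at (320,56) and the jaw head at (321,103). I'll grip it and make the first stroke.

```bash
python3 - <<'E'
from geo import *
import cv2
f0=F(); arm.grip(0.0,35); s=arm.sense(); print(s['t'],s['finger_gap'],wb(s['eef_pos']),F()-f0)
cv2.imwrite('pics/w4a.png',arm.get_image('wrist')[:,:,::-1])
for y in (-157,-149,-141,-134):
    arm.line_to(bw(20,y,92),vel=.06); s=arm.sense(); print(round(s['t'],2),y,wb(s['eef_pos']).round(2),(F()-f0).round(2))
cv2.imwrite('pics/w4.png',arm.get_image('wrist')[:,:,::-1])
np.save('f0.npy',f0)
E
```

```text
18.95 0.019891640586765517 [  22.45725958 -165.02147323] [ 8.06814461 -1.30176068 -3.4342949 ]
19.28 -157 [  22.47 -157.14] [ 6.86 -1.91 -4.53]
19.57 -149 [  22.45 -149.32] [ 7.92 -2.68 -4.87]
19.85 -141 [  22.42 -141.48] [ 7.96 -2.64 -3.97]
20.12 -134 [  22.4  -134.66] [ 8.49 -3.5  -5.2 ]
```

View pics/w4.png

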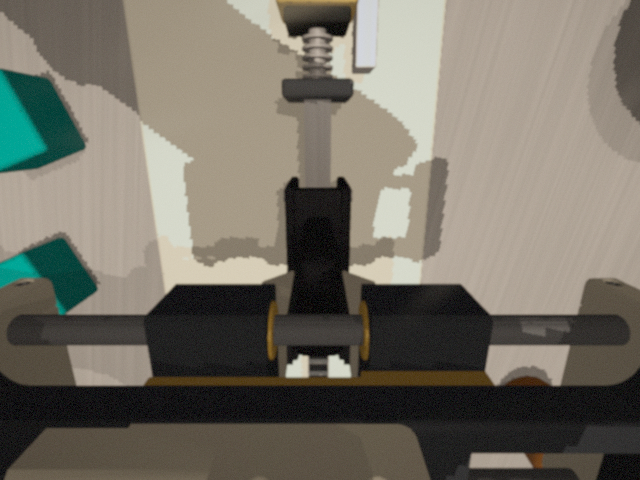

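Trigger held, and the jaw moved with it: the pad front at (317,25) is close to c1. The side load of about 8 N shows an x offset of about 2.4 mm, so I'll relieve that and keep pumping in small, watched steps.

```bash
cat >> geo.py <<'E'
X=22.4
def back(y=-165.3): arm.line_to(bw(X,y,92),vel=.12)
def fwd(y0,y1,step=3,lim=7,f0=None):
    y=y0
    while y<y1:
        y=min(y+step,y1); arm.line_to(bw(X,y,92),vel=.06); s=arm.sense(); f=F()-f0
        print(round(s['t'],2),round(y,1),wb(s['eef_pos']).round(2),f.round(2))
        if -f[1]>lim: print('LIM'); break
    return y
E
python3 - <<'E'
from geo import *
import cv2
f0=np.load('f0.npy')
back(); s=arm.sense(); print(s['t'],wb(s['eef_pos']),F()-f0)
fwd(-165,-133,4,8,f0)
cv2.imwrite('pics/w5.png',arm.get_image('wrist')[:,:,::-1])
cv2.imwrite('pics/side5.png',arm.get_image('side')[:,:,::-1])
a=cv2.imread('pics/side5.png')[195:345,235:385]; cv2.imwrite('pics/d5.png',cv2.resize(a,None,fx=4,fy=4,interpolation=cv2.INTER_CUBIC))
E
```

```text
20.575 [  22.6362745  -165.25052227] [-1.60573808  2.02421577  5.80130708]
20.82 -161 [  22.62 -161.26] [-1.34 -1.81  6.68]
21.07 -157 [  22.6 -157.4] [-1.57 -2.78  6.91]
21.32 -153 [  22.55 -153.62] [-1.3  -4.08  6.61]
21.57 -149 [  22.56 -149.69] [-1.09 -4.38  6.98]
21.82 -145 [  22.55 -145.75] [-1.22 -3.37  5.38]
22.07 -141 [  22.54 -141.81] [-1.05 -4.26  6.56]
22.32 -137 [  22.53 -137.95] [-0.61 -4.5   6.67]
22.57 -133 [  22.54 -134.1 ] [-0.92 -5.83  5.44]
```

View pics/w5.png

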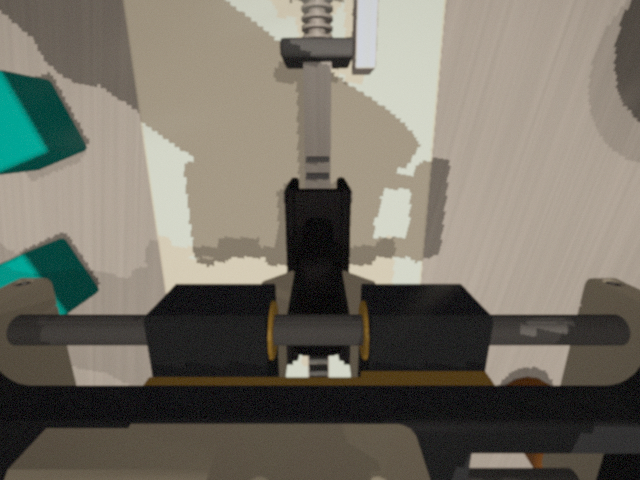

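View pics/d5.png

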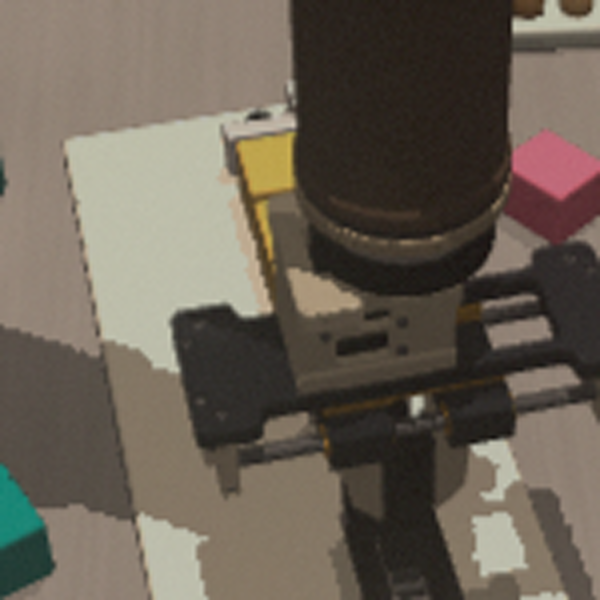

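The jaw head has moved on in the wrist view, from row 90 to row 50. I'll check the row from the scene camera, which isn't blocked by the hand.

```bash
cat >> geo.py <<'E'
import cv2
def look(n):
    im=arm.get_image('scene')[:,:,::-1].copy(); cv2.imwrite(f'pics/{n}_full.png',im)
    a=im[215:315,255:395]; cv2.imwrite(f'pics/{n}.png',cv2.resize(a,None,fx=5.5,fy=5.5,interpolation=cv2.INTER_CUBIC))
E
python3 - <<'E'
from geo import *
look('s5')
E
```

```text
(no output)
```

View pics/s5.png

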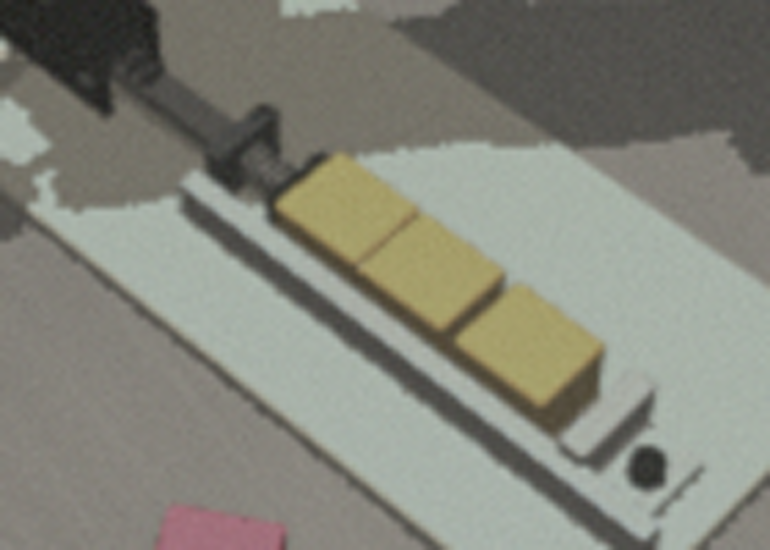

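c1 and c2 have closed up. A gap of about 8 mm remains between c2 and c3, and about 14 mm to the stop. Next stroke, with force watch.

```bash
python3 - <<'E'
from geo import *
f0=np.load('f0.npy')
back()
fwd(-165,-133,3,11,f0)
look('s6'); cv2.imwrite('pics/w6.png',arm.get_image('wrist')[:,:,::-1])
E
```

```text
23.39 -162 [  22.62 -161.77] [-0.65 -1.26  7.49]
23.64 -159 [  22.59 -159.04] [-1.47 -2.98  7.83]
23.89 -156 [  22.6  -156.29] [-1.1  -2.34  7.78]
24.14 -153 [  22.6  -153.58] [-0.66 -3.43  6.49]
24.39 -150 [  22.56 -150.79] [-1.38 -3.54  6.86]
24.64 -147 [  22.57 -147.89] [-1.76 -4.91  7.1 ]
24.89 -144 [  22.55 -145.09] [-0.13 -5.42  6.73]
25.14 -141 [  22.54 -142.17] [-1.01 -4.54  5.62]
25.39 -138 [  22.54 -139.21] [-1.26 -5.24  5.78]
25.64 -135 [  22.49 -136.26] [-0.6  -5.82  5.75]
25.89 -133 [  22.52 -134.54] [-1.52 -6.89  5.  ]
```

View pics/s6.png

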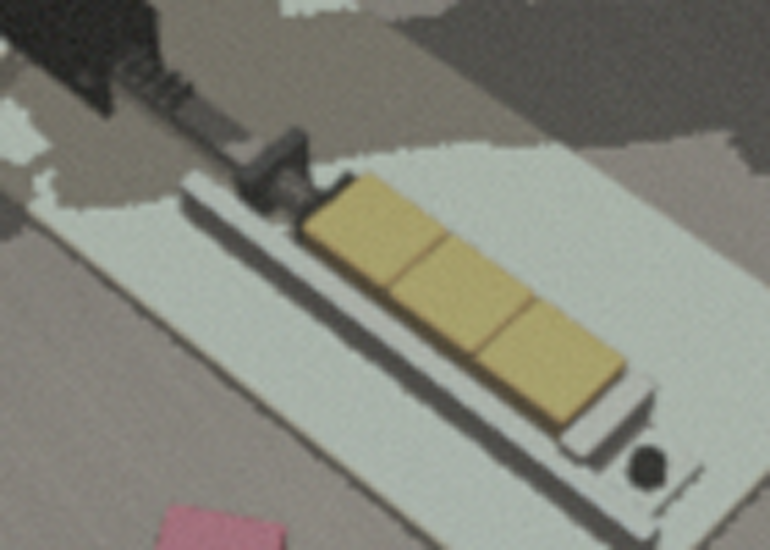

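View pics/w6.png

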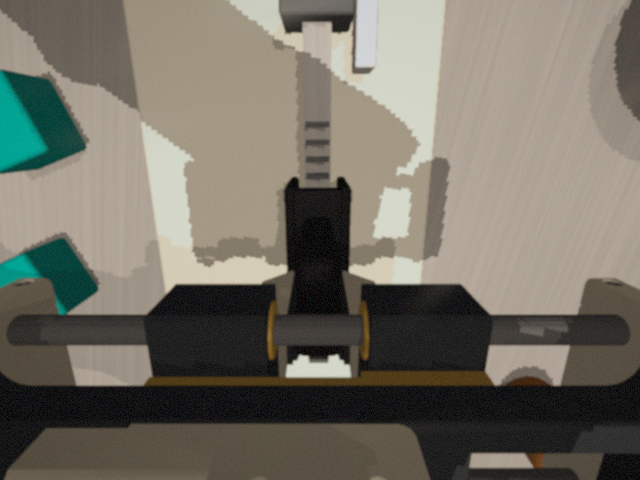

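All three bars are now closed up and c3 is at the stop, or within a millimetre of it. The spring is nearly relaxed. The next stroke should compress it, so I'll use finer steps and stop partway to look.

```bash
python3 - <<'E'
from geo import *
f0=np.load('f0.npy')
back(); print(F()-f0)
fwd(-165,-133,2,11.5,f0)
look('s7')
E
```

```text
[-1.50578236 -0.51028179  9.19747437]
26.66 -163 [  22.6  -162.76] [-1.58 -2.05  8.27]
26.91 -161 [  22.63 -161.13] [-1.35 -2.4   8.67]
27.16 -159 [  22.58 -159.41] [-0.17 -3.4   8.55]
27.41 -157 [  22.6  -157.49] [-1.81 -3.53  7.09]
27.66 -155 [  22.59 -155.76] [-2.04 -5.11  7.25]
27.91 -153 [  22.55 -154.16] [-0.98 -5.61  6.36]
28.16 -151 [  22.57 -152.58] [-1.84 -7.61  5.65]
28.41 -149 [  22.58 -150.95] [-1.85 -7.86  4.18]
28.66 -147 [  22.56 -149.38] [ -0.8  -10.04   3.68]
28.91 -145 [  22.55 -147.79] [ -0.51 -10.8    2.99]
29.16 -143 [  22.51 -146.22] [ -0.76 -12.67   3.21]
LIM
```

View pics/s7.png

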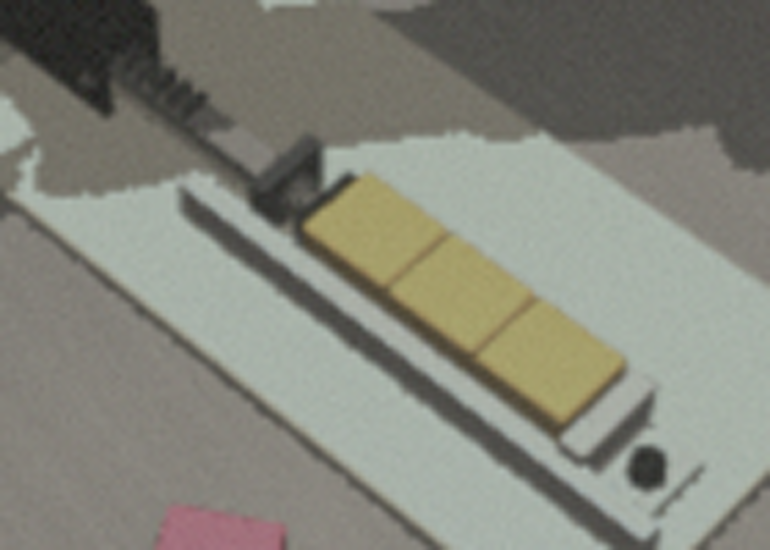

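The row is tight and hasn't shifted. The head has closed on the pad by about 9–10 mm, so the pad force should be about 8 N, which agrees with the wrist force (12.7 N less about 5.3 N of trigger spring and bar friction). I'll go about 4 mm further, to mid-range.

```bash
python3 - <<'E'
from geo import *
f0=np.load('f0.npy')
fwd(-143,-138.5,1.5,18,f0)
arm.wait(.6); s=arm.sense(); print(s['t'],wb(s['eef_pos']),F()-f0,s['finger_gap'])
look('s8'); cv2.imwrite('pics/w8.png',arm.get_image('wrist')[:,:,::-1])
E
```

```text
29.46 -141.5 [  22.55 -145.1 ] [  0.33 -13.57   1.32]
29.71 -140.0 [  22.52 -143.89] [ -0.19 -14.85   1.22]
29.96 -138.5 [  22.52 -142.7 ] [ -0.42 -15.3    0.04]
30.5583 [  22.53536759 -142.72217673] [  0.21895591 -15.74104429   0.44563738] 0.01996313575467467
```

View pics/s8.png

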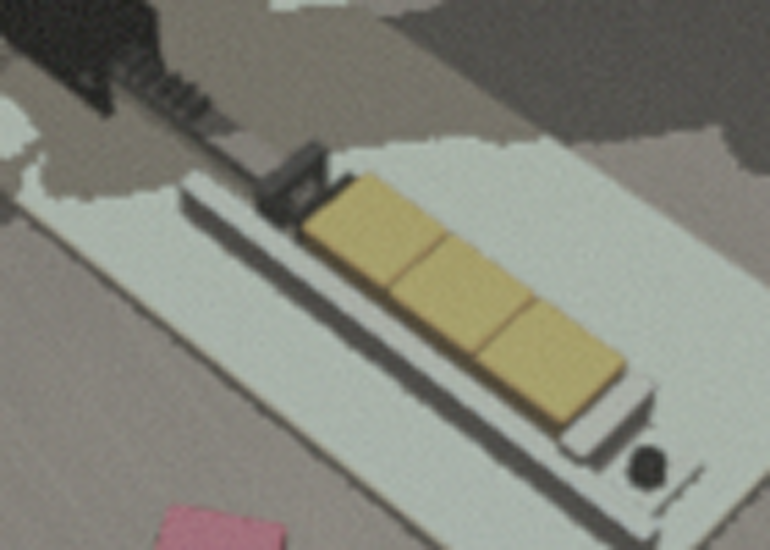

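```bash
python3 - <<'E'
import cv2
a=[cv2.resize(cv2.imread(f'pics/{n}_full.png')[235:265,290:335],None,fx=8.5,fy=8.5,interpolation=cv2.INTER_CUBIC) for n in ('s6','s8')]
cv2.imwrite('pics/cmp.png',cv2.hconcat(a))
E
```

```text
(no output)
```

View pics/cmp.png

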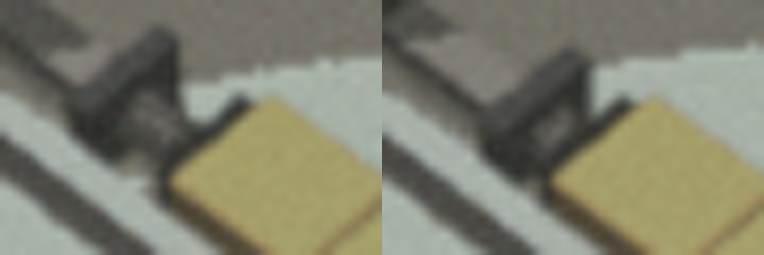

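Pad estimate: 15.7 N at the wrist, less about 2.5 N of trigger spring and about 3 N of bar friction, leaves about 10 N. That is about 13 mm of compression. The comparison crop shows a clearly shortened spring gap with coils still visible, c1 unmoved and the row straight. Handing in.

```bash
python3 - <<'E'
from geo import *
im=arm.get_image('side')[:,:,::-1]; cv2.imwrite('pics/side9.png',im)
arm.hand_in()
E
```

```text
the job is handed in; nothing more can be done
```

I handed the job in at about 31 s, still pinching the trigger. No verdict came back, so what follows is from my own checks.

**What I did:** I pushed the three yellow bars flush against the rail, each until the push reached 5 to 9 N. Then I pinched the trigger by its sides and pumped it four times. The fourth stroke pressed the pad on the closed-up row, and I held it there.

**Last checks:**
- **Row:** the scene picture shows the bars straight along the rail, touching each other and the end stop.
- **Pad force:** the wrist force was steady at about 15.7 N. Taking off about 2.5 N for the trigger spring and 3 N for bar friction leaves about 10 N on the pad, or about 13 mm of compression. If the friction did not act against the push, it would be about 13 N.
- **Grip:** the fingers were closed to 20 mm on the trigger with a 35 N setting.

**What disagreed:**
- **Compression:** in the pictures the jaw head closed on the pad by only about 9.5 mm during the last stroke. The force and trigger travel give 12 to 14 mm. Both are well inside the allowed 6 to 22 mm.
- **Board position:** the trigger stood about 2.4 mm further along x than my camera fit of the board. I moved the hand over, which brought the side force down from about 8 N to under 2 N.
- **Heights:** the two camera views gave heights about 4 mm lower than the text.

I never moved near the egg tray, bowl or jar, but I took no separate picture check of them at the end.

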